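# Chilling ball into the lidded ice bucket

## Task

Put the steel chilling ball that sits on the coaster into the glass-lined ice bucket: raise the bucket's hinged lid first if it does not yet stand open far enough, and lower the ball right down to the bottom before letting go, gently, never dropping it or knocking it against the bucket. Then shut the lid completely without slamming it, and do not disturb the tumblers or the rum bottle.

Things in the scene. Friction and masses are not known exactly. Their poses are not given: they have to be found in the camera images.
- bucket: Chrome ice bucket, fixed. Outer diameter 200 mm at the rim, 176 mm at the foot, 130 mm high; inner diameter 180 mm at the rim, about 160 mm at the floor, which is 24 mm above the sideboard. Small loop handles stick out 16 mm on its +y and -y sides. Origin: centre of underside, z up; its -x side (front, with the lid handle) faces roughly to the robot's right, its +x side carries the lid hinge.
- bucket_floor (a point): Centre of the bucket's inner floor, 24 mm above the bucket's underside, 106 mm below the rim.
- lid (a joint): Angle of the flat round steel lid (200 mm across, 7 mm thick, low dome on top): 0 is shut, grows as the front edge rises; 0.90 rad is the stop (fully open), where it still leans over the bucket from the far side, so the way in is slanting, from the front. The hinge is stiff: the lid stays where it is left (about 4 N at the handle moves it). Starts anywhere from shut to fully open.
- lid_handle (a point): Middle of the lid handle, a wooden crossbar 28 mm long and 18 mm thick, parallel to the hinge (along its y axis), with flat ends to pinch, 32 mm in front of the lid's front edge on a stem 10 mm wide. 232 mm from the hinge axis and 6 mm above the lid's underside; 136 mm above the sideboard when shut, about 315 mm when fully open.
- lid_hinge (a point): Middle of the lid's hinge axis, on the bucket's far rim: 100 mm along the bucket's +x from its centre, 130 mm above its underside. The axis is the bucket's y axis.
- coaster: Dark silicone coaster, round, 96 mm across, fixed to the sideboard; floor 3 mm thick, with a raised rim 7 mm high around a central recess 38 mm across in which the ball sits. Origin: centre of the underside.
- ball_center (a point): Centre of the polished steel chilling ball, 60 mm in diameter, about 180 g; at the start about 33 mm above the sideboard, in the coaster's recess, up to 4 mm off its centre.
- tumbler_a: Squat glass tumbler, 84 mm across, 85 mm high, standing loose. Bystander. Origin: centre of the underside.
- tumbler_b: A second tumbler like tumbler_a. Bystander.
- rum_bottle: Empty clear rum bottle, 76 mm across, 250 mm high, standing loose at the back. Bystander. Origin: centre of the underside.
Things that resemble listed ones, but are neither listed nor needed, are in the scene too. What is shaped like the part that bears ball_center but brown is not meant.

How it is judged:
On the way:
1. the ball lies on the bucket's inner floor, let go by the fingers, with the lid still open (z of ball_center in the frame of bucket between 0.045 and 0.062 m and horizontal distance between ball_center and bucket_floor below 0.065 m and contact force between ball and the fingers below 0.1 N and value of joint lid above 0.5 rad), for 0.2 s.
At the end, for the whole second after the job is handed in: The ball lies on the bucket's inner floor (its centre within 65 mm of the bucket's axis and 45 to 62 mm above the bucket's underside), at rest (under 0.05 m/s), the lid is shut (under 0.04 rad), and the tumblers and bottle still stand upright (z of ball_center in the frame of bucket between 0.045 and 0.062 m and horizontal distance between ball_center and bucket_floor below 0.065 m and value of joint lid below 0.04 rad and linear speed of ball below 0.05 m/s and angle between each of rum_bottle, tumbler_a, tumbler_b's own z axis and vertical below 0.15 rad); the robot touches nothing.
It fails at once if the ball is dropped or knocked against the bucket or its lid (over 25 N) (contact force between ball and bucket above 25 N).
It fails at once if the ball drops or is thrust fast in the bucket (over 0.45 m/s between rim and floor) (linear speed of ball above 0.45 m/s and z of ball_center in the frame of bucket below 0.14 m and horizontal distance between ball_center and bucket_floor below 0.09 m).
It fails at once if the lid is slammed (closing faster than 2.5 rad/s) (velocity of joint lid below -2.5 rad/s).
It fails at once if a tumbler or the bottle is pushed more than 20 mm or tipped (distance of any of rum_bottle, tumbler_a, tumbler_b from where it was at the start of the episode above 0.02 m or angle between any of rum_bottle, tumbler_a, tumbler_b's own z axis and vertical above 0.25 rad).
It also fails if it takes over 67 s, if anything falls off the work surface, if the arm or the gripper's body presses on something with over 40 N, if the wrist force passes 120 N, or if a joint passes its speed limit or range.

## Robot

A 6-joint arm with a two-finger parallel gripper is mounted at the origin on the work surface. World frame = base frame: x ahead of the robot, y to its left, z up, the work surface at z = 0. Lengths are in m, angles in rad, forces in N, time in s.
With the tool pointing down it reaches from about 0.25 to 0.775 m from the base axis. Payload 4 kg.
Tool frame: the origin (TCP) lies on the centre line of the jaws, within the pads' length; the fingertips stand 22 mm ahead of it and the grasp point (between the pads) lies 3 mm ahead of it; z points along the fingers, y is the line along which they close (so a half turn about z gives the same grasp; the last joint's range is limited). The gripper opens to 85 mm and grips with 20 to 120 N. Pads are 22 mm wide; open, the fingers measure 114 mm over their backs; the gripper's body (76 mm by 85 mm) begins 54 mm behind the grasp point. The pads swing forward as they close: fully open they stand 13 mm farther back than shut.
Start: joints at [-1.34, 0.087, 1.371, -0, 1.684, -0.103], TCP at [0.18, -0.52, 0.253] pointing down, gripper open.
Joint ranges: [-3.1, 3.1], [-0.76, 2.03], [0.27, 2.55], [-1.08, 4.22], [0.17, 2.65], [-2.57, 2.57]. Speed limits (rad/s): [2.79, 2.79, 3.14, 3.14, 3.14, 3.14].

## Interface

Orientations are given as a unit quaternion [w, x, y, z].
In Python, from bench import readout, viewer, order gives the robot as it stands. The module is installed in compiled form; this text tells all that it offers.
- The arm moves only by the shell command python3 -m jog 'ROWS'. ROWS is text: rows parted by semicolons, each of 5 numbers parted by spaces: the shift along the tool's x, y, z in m, then the turn about the tool's z in degrees, then the finger opening in m, from 0 to 0.0854. A call has 1 to 5 rows; each row is the pose to reach, as a shift and turn from the pose commanded when the call began, along the tool's axes at that moment; what a row does not reach only later rows make up. A row lasts 1/8 s, in which the tool goes at most 62.5 mm and 10.7 degrees, less where a joint would pass 70% of its speed; a pose out of reach is approached as far as the arm can. A call with a gripper value outside its range is refused whole. The fingers move at their own pace and stop on an object; the grip force is fixed at half the most. Time passes only in rows, so rows that repeat a pose let the fingers close. It gives the time, the measured TCP pose, the force, the opening and the grip force at its end, in the units of the state.
- readout.sense(): the state, without advancing time (a new reading comes with each control period).
- viewer.capture(name): name is "scene" or "top"; returns a dict with "img" (420x560x3 uint8, blue, green, red), "fx", "fy", "cx", "cy" (pixels), "position" and "orientation" of the camera in the world. Camera axes: x right, y up, looking along -z (the intrinsics and any distortion apply to the point x, -y, -z); pixel columns grow to the right and rows downward; lengths in m; the calibration is good to about 2 mm. A picture is of the moment at which its call begins. There is no depth.
- order.close_job(): hands the job in; it is judged then, once.
The state is a dict: "time_s": time; "joint_positions": joint angles; "dq": joint speeds; "effort": joint torques, N m; "eef_pos": TCP position; "eef_rot": TCP orientation; "force": force on the tool from outside, world axes, zero at the start; "wrist_torque": the same for the moment, N m; "width": finger opening in m; "grip_force": force on a finger pad.
Only numpy, scipy, OpenCV 4.12 (cv2) and the standard library are available. Lean on these libraries where they do the work, as an engineer would, in place of code of your own. Each camera call takes 0.05 s, during which the arm holds its last target. There are 200 camera calls.

## Working session

There is one attempt and no reset: what is moved stays moved. The work goes in short steps, Python scripts to look and compute and a shell command to move; the robot and the scene stay as the last step left them, time stands still between calls to the robot, and variables do not carry over. Pictures are saved under pics/ and viewed, at most 10 in all, crops included, and the job is handed in when it is done.

```bash
mkdir -p pics; cat > h.py <<'E'
import numpy as np,cv2
from scipy.spatial.transform import Rotation as R
from bench import readout,viewer,order
def rot(q): return R.from_quat([q[1],q[2],q[3],q[0]]).as_matrix()
def ray(c,u,v):
    d=np.array([(u-c["cx"])/c["fx"],-(v-c["cy"])/c["fy"],-1.])
    d=rot(c["orientation"])@d; return np.array(c["position"]),d/np.linalg.norm(d)
def onz(c,u,v,z):
    p,d=ray(c,u,v); return p+d*(z-p[2])/d[2]
def proj(c,P):
    q=rot(c["orientation"]).T@(np.array(P)-np.array(c["position"]))
    return c["cx"]+c["fx"]*q[0]/-q[2], c["cy"]-c["fy"]*q[1]/-q[2]
def tri(c1,p1,c2,p2):
    a,d=ray(c1,*p1);b,e=ray(c2,*p2)
    s=np.linalg.lstsq(np.c_[d,-e],b-a,rcond=None)[0]
    return (a+d*s[0]+b+e*s[1])/2,np.linalg.norm(a+d*s[0]-b-e*s[1])
E
python3 - <<'E'
from h import *
for n in("scene","top"):
    c=viewer.capture(n);cv2.imwrite(f"pics/{n}0.png",c["img"]);print(n,{k:c[k] for k in c if k!="img"})
print(readout.sense())
E
```

```text
scene {'fx': 452.41677636254053, 'fy': 452.41677636254053, 'cx': 274.0968388100098, 'cy': 212.48671083167494, 'position': array([1.11524788, 0.66359706, 1.02876681]), 'orientation': array([0.31998689, 0.12503864, 0.33498002, 0.87736088])}
top {'fx': 526.153682891966, 'fy': 526.153682891966, 'cx': 266.6089751645212, 'cy': 202.73703095819266, 'position': array([0.45717561, 0.03511103, 1.21299516]), 'orientation': array([-0.70092353, -0.03341966,  0.03919865,  0.71137388])}
{'time_s': 0.1, 'joint_positions': array([-1.34007934e+00,  8.79064855e-02,  1.37211930e+00, -1.47729197e-05,
        1.68360319e+00, -1.03100119e-01]), 'dq': array([ 0.00030756,  0.00077087, -0.00155001,  0.0005109 ,  0.00185962,
       -0.00102451]), 'effort': array([ 2.69630327e-03, -3.53014076e+01, -3.14218211e+01,  3.32069339e-05,
        7.96143810e-03,  7.20427835e-06]), 'eef_pos': array([ 0.18010628, -0.51924389,  0.25223404]), 'eef_rot': array([-1.01562229e-03,  9.86102700e-01,  1.66133764e-01, -7.22486873e-05]), 'force': array([0.08797649, 0.26764115, 0.18279943]), 'wrist_torque': array([ 0.02141073,  0.01575506, -0.01074126]), 'grip_force': 0.0, 'width': 0.08582061378272403}
```

View pics/scene0.png

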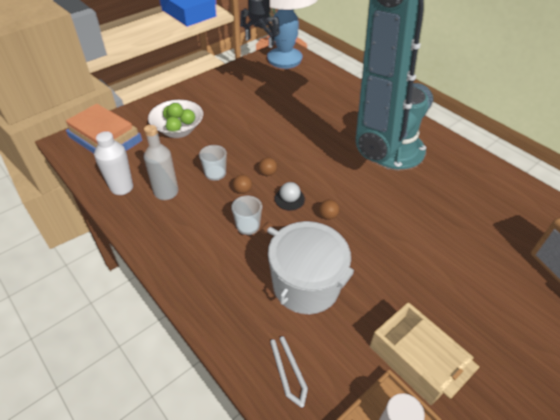

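View pics/top0.png

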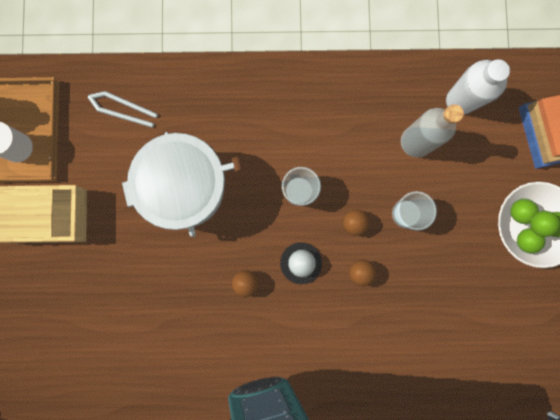

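Scene view: bucket at (310,265), steel ball on the dark coaster at (290,192), tumblers at (247,215) and (213,162), bottle with cork at (160,165). Top view: bucket lid centre (176,181), lid handle (236,163), hinge (128,193), ball (301,263), tumblers (300,187) and (412,211), bottle (425,135).
Ball candidates in the top view: the steel ball on the dark ring at (301,263), and brown balls at (355,222), (361,272) and (243,283). The steel one on the dark coaster fits; the brown ones are excluded by colour. I'll confirm in a crop.

```bash
python3 - <<'E'
from h import *
T=viewer.capture("top");S=viewer.capture("scene")
a=cv2.resize(T["img"][110:310,110:390],(560,400),interpolation=cv2.INTER_CUBIC)
b=cv2.resize(S["img"][165:315,190:370],(240*2,400),interpolation=cv2.INTER_CUBIC)[:, :]
b=cv2.resize(S["img"][170:310,225:365],(400,400),interpolation=cv2.INTER_CUBIC)
cv2.imwrite("pics/crop1.png",cv2.resize(np.hstack([a,b]),(800,333)))
print("ball z.033",onz(T,301,263,.033),onz(S,290,192,.033))
print(tri(T,(301,263),S,(290,192)))
print("handle z.136",onz(T,236,163,.136),tri(T,(236,163),S,(272,231)))
print("lid c",onz(T,176,181,.135),"hinge",onz(T,128,193,.13))
print("tumb",onz(T,300,187,.03),onz(T,412,211,.03))
# ball colour seg
E
```

```text
ball z.033 [ 0.44261599 -0.05008629  0.033     ] [ 0.44255146 -0.04908652  0.033     ]
(array([ 0.44234276, -0.04986145,  0.03231528]), np.float64(0.0007617570764081701))
handle z.136 [0.65187585 0.08764586 0.136     ] (array([0.64584261, 0.09362098, 0.13670892]), np.float64(0.01678178757921879))
lid c [0.61609613 0.21193389 0.135     ] hinge [0.59316003 0.31187896 0.13      ]
tumb [ 0.61386953 -0.05178306  0.03      ] [ 0.55555519 -0.30397027  0.03      ]
```

View pics/crop1.png

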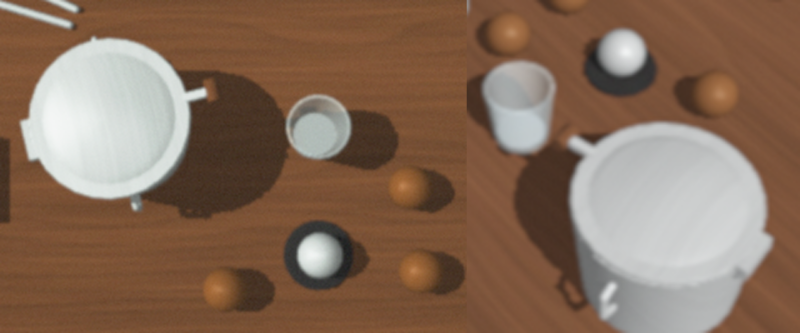

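The crop confirms it: the steel ball on the dark coaster is the target, and the lid is practically shut, since handle to hinge measures 0.232 m horizontally. The lid at its stop overhangs the bucket, so a vertical tool would foul it. I'll check in free space whether the arm tilts the tool when pushed past its vertical-tool reach, here inward towards the base.

```bash
python3 -m jog '0 -0.06 0 0 0.085; 0 -0.12 0 0 0.085; 0 -0.18 0 0 0.085; 0 -0.24 0 0 0.085; 0 -0.30 0 0 0.085'; python3 -m jog '0 -0.03 0 0 0.085; 0 -0.06 0 0 0.085; 0 -0.06 0 0 0.085'; python3 -c "
from h import *
s=readout.sense();print(s['joint_positions'],s['eef_pos'],rot(s['eef_rot'])[:,2])"
```

```text
time_s: 0.82
eef_pos: [0.0814, -0.2343, 0.2531]
eef_rot: [0.0, 0.986, 0.166, -0.0]
force: [-0.6, -0.5, 1.8]
width: 0.0849
grip_force: 0.0
time_s: 1.2
eef_pos: [0.0657, -0.1899, 0.2544]
eef_rot: [-0.005, 0.986, 0.166, -0.001]
force: [0.1, 0.6, 0.3]
width: 0.0854
grip_force: 0.0
[-1.51911887 -0.75606306  1.97453538 -0.00269075  1.93235488 -0.28212807] [ 0.0657332  -0.18986795  0.25443716] [-0.00299048  0.00909325 -0.99995418]
```

```bash
python3 -m jog '0 -0.03 0 0 0.085; 0 -0.06 0 0 0.085; 0 -0.06 0 0 0.085; 0 -0.06 0 0 0.085'; python3 -c "
from h import *
s=readout.sense();print(s['joint_positions'],s['eef_pos'],rot(s['eef_rot'])[:,2])"
```

```text
time_s: 1.7
eef_pos: [0.0616, -0.1776, 0.2633]
eef_rot: [-0.024, 0.986, 0.166, -0.004]
force: [-0.9, 0.6, -0.3]
width: 0.0851
grip_force: 0.0
[-1.51994558 -0.75594066  1.95747594 -0.01475633  1.9861091  -0.28882541] [ 0.06161868 -0.177601    0.26333226] [-0.01582571  0.04532559 -0.9988469 ]
```

```bash
python3 -m jog '0 0.05 0 0 0.085; 0 0.1 0 0 0.085; 0 0.1 0 0 0.085'; python3 -c "
from h import *
s=readout.sense();print(s['joint_positions'],s['eef_pos'],rot(s['eef_rot'])[:,2])"
```

```text
time_s: 2.08
eef_pos: [0.0949, -0.2732, 0.2567]
eef_rot: [-0.027, 0.986, 0.167, -0.004]
force: [-0.2, 0.5, -0.4]
width: 0.0852
grip_force: 0.0
[-1.42404515 -0.48558731  1.83915144 -0.00930171  1.84106398 -0.19055133] [ 0.0948552  -0.27320848  0.25672154] [-0.01662036  0.05113895 -0.99855324]
```

Over-reaching changes the tilt, and the tilt persists in the commanded pose. The direction also suits: the fingers will point along the bucket's +x. I'll build up about 25° of it.

```bash
python3 -m jog '0 -0.06 0 0 0.085; 0 -0.12 0 0 0.085; 0 -0.18 0 0 0.085; 0 -0.24 0 0 0.085; 0 -0.30 0 0 0.085'|sed -n 1,3p;python3 -m jog '0 -0.06 0.03 0 0.085; 0 -0.12 0.06 0 0.085; 0 -0.18 0.09 0 0.085'|sed -n 1,3p; python3 -c "
from h import *
s=readout.sense();print(s['joint_positions'],s['eef_pos'],rot(s['eef_rot'])[:,2])"
```

```text
time_s: 2.7
eef_pos: [0.0547, -0.1575, 0.2952]
eef_rot: [-0.048, 0.985, 0.166, -0.008]
time_s: 3.08
eef_pos: [0.0517, -0.1487, 0.266]
eef_rot: [-0.073, 0.983, 0.166, -0.012]
[-1.520147   -0.75657651  1.95829705 -0.04728617  2.08239131 -0.30372594] [ 0.05171527 -0.14871935  0.26603936] [-0.04837247  0.14011954 -0.98895228]
```

```bash
python3 -m jog '0 0.05 -0.06 0 0.085; 0 0.1 -0.12 0 0.085; 0 0.1 -0.18 0 0.085; 0 0.1 -0.23 0 0.085'|sed -n 1,3p;python3 -m jog '0 -0.06 0 0 0.085; 0 -0.12 0 0 0.085; 0 -0.18 0 0 0.085; 0 -0.24 0 0 0.085; 0 -0.30 0 0 0.085'|sed -n 1,3p; python3 -c "
from h import *
s=readout.sense();print(s['joint_positions'],s['eef_pos'],rot(s['eef_rot'])[:,2])"
```

```text
time_s: 3.58
eef_pos: [0.0948, -0.2732, 0.4696]
eef_rot: [-0.074, 0.983, 0.166, -0.012]
time_s: 4.2
eef_pos: [0.0091, -0.0272, 0.5352]
eef_rot: [-0.086, 0.982, 0.166, -0.014]
[-2.01692697 -0.75696786  1.36014453 -0.25904711  2.64934256 -1.0031507 ] [ 0.0090766  -0.02724063  0.53523833] [-0.05584671  0.16381586 -0.98490888]
```

```bash
cat >> h.py <<'E'
def st():
    s=readout.sense();M=rot(s["eef_rot"])
    print("t",s["time_s"],"q",np.round(s["joint_positions"],2),"p",np.round(s["eef_pos"],4),"z",np.round(M[:,2],3),"y",np.round(M[:,1],3),"tilt",round(np.degrees(np.arccos(-M[2,2])),1),"w",round(s["width"],4),"F",np.round(s["force"],1))
    return s,M
def to(*Ps):
    s,M=st()
    for P in Ps: print("to",P,"shift",np.round(M.T@(np.array(P)-s["eef_pos"]),4))
E
python3 -m jog '0.03 0.057 0 -10 0.085; 0.06 0.11 0 -20 0.085; 0.09 0.16 0 -30 0.085; 0.12 0.22 0 -40 0.085; 0.15 0.28 0 -50 0.085'|sed -n 1,3p; python3 -m jog '0 0 0 -10 0.085; 0 0 0 -20 0.085; 0 0 0 -30 0.085; 0 0 0 -40 0.085'|sed -n 1,1p; python3 -c "
from h import *
to([.35,0,.47],[.25,.25,.47],[.05,.42,.47],[-.03,.6,.45])"
```

```text
time_s: 4.82
eef_pos: [0.1858, -0.1894, 0.4989]
eef_rot: [-0.083, 0.856, 0.51, 0.017]
time_s: 5.32
t 5.325 q [-1.05 -0.35  1.27  0.05  2.39 -1.22] p [ 0.1839 -0.1892  0.499 ] z [-0.056  0.161 -0.985] y [ 0.98   0.2   -0.023] tilt 9.8 w 0.085 F [-0.5 -0.4  0.2]
to [0.35, 0, 0.47] shift [0.1458 0.2012 0.0497]
to [0.25, 0.25, 0.47] shift [0.4067 0.1532 0.0956]
to [0.05, 0.42, 0.47] shift [ 0.6097 -0.0087  0.1343]
to [-0.03, 0.6, 0.45] shift [ 0.7957 -0.0505  0.1875]
```

```bash
python3 -m jog '0.03 0.04 0.01 0 0.085; 0.06 0.08 0.02 0 0.085; 0.09 0.12 0.03 0 0.085; 0.12 0.16 0.04 0 0.085; 0.145 0.2 0.05 0 0.085'|sed -n 1,2p; python3 -m jog '0.05 -0.01 0.01 0 0.085; 0.1 -0.02 0.02 0 0.085; 0.15 -0.03 0.03 0 0.085; 0.2 -0.04 0.04 0 0.085; 0.26 -0.05 0.05 0 0.085'|sed -n 1,2p;  python3 -m jog '0.04 -0.03 0.01 0 0.085; 0.08 -0.06 0.02 0 0.085; 0.12 -0.1 0.02 0 0.085; 0.16 -0.13 0.03 0 0.085; 0.2 -0.16 0.04 0 0.085'|sed -n 1,2p; python3 -m jog '0.05 -0.01 0.01 0 0.085; 0.1 -0.02 0.02 0 0.085; 0.15 -0.03 0.03 0 0.085; 0.2 -0.04 0.04 0 0.085; 0.25 -0.05 0.05 0 0.085'|sed -n 1,2p;  python3 -c "
from h import *
st()
c=viewer.capture('scene');cv2.imwrite('pics/s2.png',c['img'])"
```

```text
time_s: 5.95
eef_pos: [0.3506, -0.0002, 0.4693]
time_s: 6.58
eef_pos: [0.2485, 0.2493, 0.4649]
time_s: 7.2
eef_pos: [0.0509, 0.4177, 0.4633]
time_s: 7.82
eef_pos: [-0.047, 0.6587, 0.4568]
t 7.825 q [1.53 0.29 0.74 0.07 1.96 1.36] p [-0.047   0.6587  0.4568] z [-0.056  0.16  -0.986] y [ 0.981  0.194 -0.024] tilt 9.8 w 0.085 F [0.3 0.6 1. ]
```

View pics/s2.png

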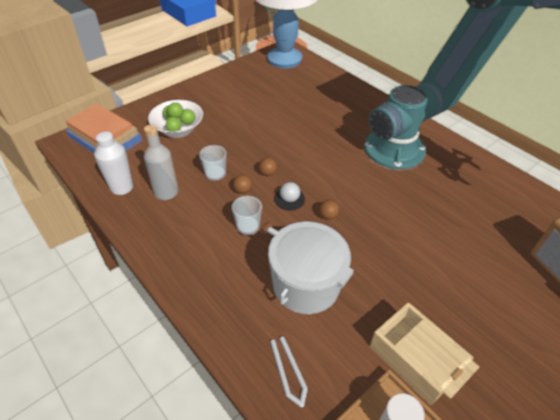

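The view shows the scene unchanged, the arm stretched to the left over open table at upper right, and nothing in its way. Pushing outward now.

```bash
python3 -m jog '0.06 0 0 0 0.085; 0.12 0 0 0 0.085; 0.18 0 0 0 0.085; 0.24 0 0 0 0.085; 0.3 0 0 0 0.085'|sed -n 1,2p; python3 -c "
from h import *
st()"
```

```text
time_s: 8.5
eef_pos: [-0.0833, 0.7989, 0.4282]
t 8.5 q [1.58 0.66 0.27 0.06 2.   1.42] p [-0.0833  0.7989  0.4282] z [-0.061  0.208 -0.976] y [ 0.981  0.194 -0.02 ] tilt 12.5 w 0.0848 F [ 0.3  0.1 -0.8]
```

```bash
python3 -m jog '0.06 0 0 0 0.085; 0.12 0 0 0 0.085; 0.18 0 0 0 0.085; 0.24 0 0 0 0.085; 0.3 0 0 0 0.085'|sed -n 1,2p; python3 -c "
from h import *
st()";python3 -m jog '0.04 0 -0.04 0 0.085; 0.08 0 -0.08 0 0.085; 0.12 0 -0.12 0 0.085; 0.16 0 -0.16 0 0.085; 0.2 0 -0.2 0 0.085'|sed -n 1,2p; python3 -c "
from h import *
st()"
```

```text
time_s: 9.12
eef_pos: [-0.1049, 0.8508, 0.376]
t 9.125 q [1.61 0.73 0.27 0.06 1.87 1.44] p [-0.1049  0.8508  0.376 ] z [-0.067  0.254 -0.965] y [ 0.981  0.193 -0.017] tilt 15.2 w 0.085 F [ 0.8  0.1 -0.1]
time_s: 9.75
eef_pos: [-0.1059, 0.8179, 0.4454]
t 9.75 q [1.61 0.65 0.27 0.07 1.91 1.45] p [-0.1059  0.8179  0.4454] z [-0.073  0.301 -0.951] y [ 0.981  0.192 -0.015] tilt 18.0 w 0.0848 F [ 0.3  0.3 -0.1]
```

```bash
python3 -m jog '0.06 0 0 0 0.085; 0.12 0 0 0 0.085; 0.18 0 0 0 0.085; 0.24 0 0 0 0.085; 0.3 0 0 0 0.085'|sed -n 2,2p; python3 -m jog '0.04 0 -0.04 0 0.085; 0.08 0 -0.08 0 0.085; 0.12 0 -0.12 0 0.085; 0.16 0 -0.16 0 0.085; 0.2 0 -0.2 0 0.085'|sed -n 2,2p; python3 -m jog '0.06 0 0 0 0.085; 0.12 0 0 0 0.085; 0.18 0 0 0 0.085; 0.24 0 0 0 0.085; 0.3 0 0 0 0.085'|sed -n 2,2p; python3 -c "
from h import *
h=np.array([.593,.312,.13]);k=np.array([.652,.088,.136])
st()"
```

```text
eef_pos: [-0.1232, 0.8639, 0.4049]
eef_pos: [-0.12, 0.822, 0.4835]
eef_pos: [-0.1341, 0.8639, 0.4533]
t 11.625 q [1.64 0.66 0.27 0.06 1.75 1.48] p [-0.1341  0.8639  0.4533] z [-0.093  0.438 -0.894] y [ 0.982  0.19  -0.009] tilt 26.6 w 0.0852 F [-0.1 -0.2 -0.8]
```

```bash
python3 - <<'E'
from h import *
T=viewer.capture("top");S=viewer.capture("scene")
print(tri(T,(236,164),S,(267,227.5)))
s,M=st();z=M[:,2]
H=np.array([.652,.088,.136])
print(proj(S,H),proj(T,H))
to([0.05,.5,.48],[.3,.33,.48],[.5,.1,.45],H-.15*z,H-.003*z)
E
```

```text
(array([0.64765845, 0.0877407 , 0.14493243]), np.float64(0.0014525088103719836))
t 11.725 q [1.64 0.66 0.28 0.06 1.75 1.48] p [-0.1342  0.864   0.4518] z [-0.093  0.436 -0.895] y [ 0.982  0.19  -0.01 ] tilt 26.5 w 0.0847 F [ 0.1 -0.2  0.4]
(np.float64(265.49870439787793), np.float64(230.6024066428553)) (np.float64(235.82855965041222), np.float64(162.94323586227182))
t 11.725 q [1.64 0.66 0.28 0.06 1.75 1.48] p [-0.1342  0.864   0.4518] z [-0.093  0.436 -0.895] y [ 0.982  0.19  -0.01 ] tilt 26.5 w 0.0847 F [ 0.1 -0.2  0.4]
to [0.05, 0.5, 0.48] shift [-0.3381  0.1114 -0.2012]
to [0.3, 0.33, 0.48] shift [-0.5291  0.3246 -0.2986]
to [0.5, 0.1, 0.45] shift [-0.7779  0.4775 -0.3907]
to [0.66597134 0.02256659 0.27025078] shift [-0.9537  0.6275 -0.2791]
to [0.65227943 0.08669133 0.13868502] shift [-0.9537  0.6275 -0.1321]
```

```bash
python3 -m jog '-0.05 0.015 -0.03 0 0.085; -0.1 0.03 -0.06 0 0.085; -0.15 0.05 -0.09 0 0.085; -0.2 0.065 -0.12 0 0.085; -0.25 0.08 -0.15 0 0.085'|sed -n 2p; python3 -m jog '-0.045 0.015 -0.025 0 0.085; -0.09 0.03 -0.05 0 0.085; -0.13 0.075 -0.07 0 0.085; -0.17 0.12 -0.09 0 0.085; -0.2 0.16 -0.11 0 0.085'|sed -n 2p; python3 -m jog '-0.04 0.04 -0.02 -1 0.085; -0.08 0.085 -0.04 -2 0.085; -0.125 0.12 -0.055 -3 0.085; -0.175 0.15 -0.075 -4 0.085; -0.225 0.18 -0.09 -4 0.085'|sed -n 2p; python3 - <<'E'
from h import *
s,M=st();z=M[:,2]
H=np.array([.650,.088,.138])
to([.5,.1,.45],H-.15*z,H-.003*z)
E
```

```text
eef_pos: [0.0006, 0.591, 0.4761]
eef_pos: [0.2012, 0.3979, 0.4831]
eef_pos: [0.4238, 0.1949, 0.461]
t 13.6 q [ 0.01 -0.09  1.2   0.52  2.06 -0.  ] p [0.4238 0.1949 0.461 ] z [-0.09   0.439 -0.894] y [0.968 0.25  0.025] tilt 26.6 w 0.0852 F [ 0.7  0.9 -0.3]
t 13.6 q [ 0.01 -0.09  1.2   0.52  2.06 -0.  ] p [0.4238 0.1949 0.461 ] z [-0.09   0.439 -0.894] y [0.968 0.25  0.025] tilt 26.6 w 0.0852 F [ 0.7  0.9 -0.3]
to [0.5, 0.1, 0.45] shift [-0.1047  0.0498 -0.0387]
to [0.6635382  0.02217993 0.27210606] shift [-0.2898  0.1842  0.0715]
to [0.65027076 0.0866836  0.14068212] shift [-0.2898  0.1842  0.2185]
```

```bash
python3 -m jog '-0.05 0.025 -0.02 0 0.085; -0.1 0.05 -0.035 0 0.085; -0.15 0.08 -0.02 0 0.085; -0.2 0.11 0 0 0.085; -0.25 0.14 0.03 0 0.085'|sed -n 2p; python3 -m jog '-0.02 0.022 0.02 0 0.085; -0.04 0.044 0.04 0 0.085; -0.04 0.044 0.08 0 0.085; -0.04 0.044 0.1 0 0.085; -0.04 0.044 0.1 0 0.085'|sed -n 2,4p; python3 - <<'E'
from h import *
s,M=st();z=M[:,2]
H=np.array([.650,.088,.138])
to(H-.003*z)
T=viewer.capture("top");S=viewer.capture("scene")
a=cv2.resize(T["img"][80:280,130:330],(400,400),interpolation=cv2.INTER_CUBIC)
b=cv2.resize(S["img"][160:300,200:340],(400,400),interpolation=cv2.INTER_CUBIC)
cv2.imwrite("pics/c3.png",np.hstack([a,b]))
E
```

```text
eef_pos: [0.6136, 0.0288, 0.3267]
eef_pos: [0.6539, 0.0513, 0.2187]
eef_rot: [-0.177, 0.594, 0.771, 0.148]
force: [0.8, 0.1, 0.5]
t 14.85 q [-0.2   0.42  1.1   0.44  1.8  -0.4 ] p [0.6539 0.0513 0.2187] z [-0.097  0.439 -0.893] y [0.968 0.251 0.019] tilt 26.7 w 0.0849 F [0.8 0.1 0.5]
t 14.85 q [-0.2   0.42  1.1   0.44  1.8  -0.4 ] p [0.6539 0.0513 0.2187] z [-0.097  0.439 -0.893] y [0.968 0.251 0.019] tilt 26.7 w 0.0849 F [0.8 0.1 0.5]
to [0.65029006 0.08668374 0.14068017] shift [-0.0036  0.004   0.0856]
```

View pics/c3.png

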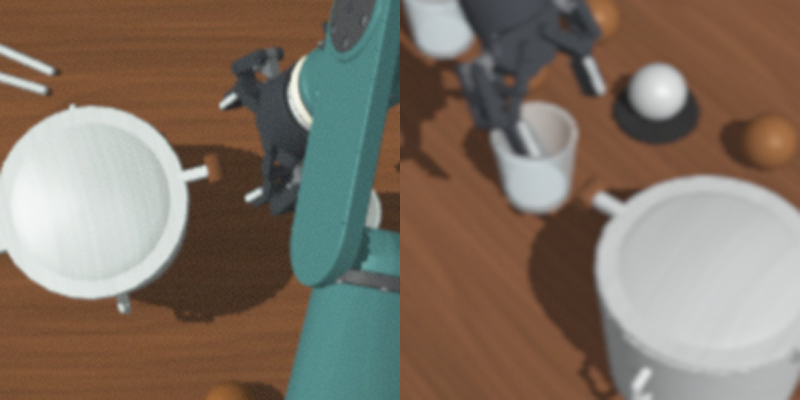

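The handle is confirmed at top (236,163), scene (266,228), straight ahead of the open fingers, and the tumbler is clear. Advancing and pinching.

```bash
python3 -m jog '-0.004 0.004 0.03 0 0.085; -0.004 0.004 0.055 0 0.085; -0.004 0.004 0.075 0 0.085; -0.004 0.004 0.085 0 0.085; -0.004 0.004 0.085 0 0.085'|sed -n 2,4p; python3 -m jog '0 0 0 0 0.05; 0 0 0 0 0.02; 0 0 0 0 0.015; 0 0 0 0 0.015; 0 0 0 0 0.015';python3 - <<'E'
from h import *
s,M=st()
g=s["eef_pos"]+.003*M[:,2]; print("grasp",g)
# arc: hinge direction
u=np.array([-.254,.967,0]);u/=np.linalg.norm(u)
hz=.13; r0=g-np.array([0,0,hz]); 
h=g+u*.232; h[2]=.13
a0=np.arctan2(g[2]-.136,.232)
for th in np.arange(.1,1.0,.1):
    P=h+u*-(.232*np.cos(th)-.006*np.sin(th))+np.array([0,0,.232*np.sin(th)+.006*np.cos(th)])
    print(round(th,1),np.round(M.T@(P-g),3))
E
```

```text
eef_pos: [0.6515, 0.0856, 0.1428]
eef_rot: [-0.175, 0.594, 0.771, 0.149]
force: [0.3, 0.3, 0.8]
time_s: 16.2
eef_pos: [0.6488, 0.0839, 0.1421]
eef_rot: [-0.178, 0.594, 0.771, 0.146]
force: [-7.8, -4.6, 1.7]
width: 0.0274
grip_force: 59.2
t 16.2 q [-0.15  0.44  1.23  0.43  1.65 -0.41] p [0.6488 0.0839 0.1421] z [-0.101  0.436 -0.894] y [0.968 0.252 0.014] tilt 26.6 w 0.0274 F [-7.8 -4.6  1.7]
grasp [0.64850554 0.08523166 0.13936847]
0.1 [ 0.01   0.    -0.017]
0.2 [ 0.024  0.001 -0.035]
0.3 [ 0.04   0.001 -0.053]
0.4 [ 0.057  0.001 -0.068]
0.5 [ 0.076  0.001 -0.082]
0.6 [ 0.096  0.002 -0.094]
0.7 [ 0.117  0.002 -0.103]
0.8 [ 0.139  0.002 -0.111]
0.9 [ 0.162  0.002 -0.116]
```

```bash
python3 -m jog '0.005 0 -0.01 0 0.015; 0.011 0 -0.02 0 0.015; 0.018 0 -0.03 0 0.015; 0.025 0 -0.039 0 0.015; 0.033 0 -0.048 0 0.015'|sed -n 2,6p; python3 -m jog '0.008 0 -0.009 0 0.015; 0.017 0 -0.017 0 0.015; 0.026 0 -0.026 0 0.015; 0.035 0 -0.032 0 0.015; 0.044 0 -0.038 0 0.015'|sed -n 2,6p
```

```text
eef_pos: [0.6464, 0.0933, 0.1984]
eef_rot: [-0.178, 0.594, 0.771, 0.147]
force: [-4.5, 2.2, -8.3]
width: 0.0268
grip_force: 59.5
eef_pos: [0.6408, 0.1157, 0.252]
eef_rot: [-0.177, 0.593, 0.771, 0.148]
force: [-0.2, 4.9, -9.5]
width: 0.0269
grip_force: 59.9
```

```bash
python3 -m jog '0.01 0 -0.006 0 0.015; 0.02 0 -0.011 0 0.015; 0.03 0 -0.015 0 0.015; 0.04 0 -0.018 0 0.015; 0.05 0 -0.021 0 0.015'|sed -n 2,6p; python3 -m jog '0.01 0 -0.003 0 0.015; 0.02 0 -0.006 0 0.015; 0.03 0 -0.008 0 0.015; 0.034 0 -0.009 0 0.015; 0.034 0 -0.009 0 0.015'|sed -n 2,6p; python3 -c "
from h import *
st()"
```

```text
eef_pos: [0.6327, 0.1483, 0.2957]
eef_rot: [-0.174, 0.594, 0.771, 0.15]
force: [4.4, 3.2, -9.5]
width: 0.027
grip_force: 59.5
eef_pos: [0.6263, 0.174, 0.3192]
eef_rot: [-0.174, 0.594, 0.771, 0.151]
force: [7.2, 5.4, -9.3]
width: 0.0268
grip_force: 60.3
t 18.7 q [-0.02  0.32  1.03  0.47  1.87 -0.16] p [0.6263 0.174  0.3192] z [-0.088  0.439 -0.894] y [0.968 0.249 0.026] tilt 26.6 w 0.0268 F [ 7.2  5.4 -9.3]
```

```bash
python3 -m jog '0 0 0 0 0.05; 0 0 0 0 0.085; 0 0 0 0 0.085; 0 0 -0.03 0 0.085; 0 0 -0.06 0 0.085'|sed -n 2,6p; python3 -m jog '0 0 -0.05 0 0.085; 0 0 -0.06 0 0.085'|sed -n 2p;python3 - <<'E'
from h import *
s,M=st();z=M[:,2]
T=viewer.capture("top");S=viewer.capture("scene")
B=np.array([.4424,-.0498,.033])
to([.55,.02,.36],B-.14*z,B-.008*z)
cv2.imwrite("pics/c4.png",np.hstack([cv2.resize(T["img"],(400,300)),cv2.resize(S["img"][150:360,150:430],(400,300))]))
E
```

```text
eef_pos: [0.63, 0.1471, 0.3734]
eef_rot: [-0.176, 0.593, 0.771, 0.149]
force: [0.5, 1.0, 1.1]
width: 0.0854
grip_force: 0.0
eef_pos: [0.6361, 0.1198, 0.4305]
t 19.575 q [-0.11  0.38  0.73  0.52  2.11 -0.11] p [0.6361 0.1198 0.4305] z [-0.086  0.438 -0.895] y [0.968 0.25  0.03 ] tilt 26.5 w 0.0851 F [-0.9 -0.2 -0.1]
t 19.675 q [-0.1   0.38  0.73  0.52  2.11 -0.11] p [0.6361 0.1205 0.4275] z [-0.09   0.438 -0.894] y [0.968 0.25  0.025] tilt 26.6 w 0.0845 F [-0.   0.1 -0.8]
to [0.55, 0.02, 0.36] shift [-0.0967 -0.1102  0.024 ]
to [ 0.45440055 -0.11114825  0.15826922] shift [-0.2776 -0.2406  0.1555]
to [ 0.44308575 -0.05330561  0.04015824] shift [-0.2778 -0.2401  0.2875]
```

View pics/c4.png

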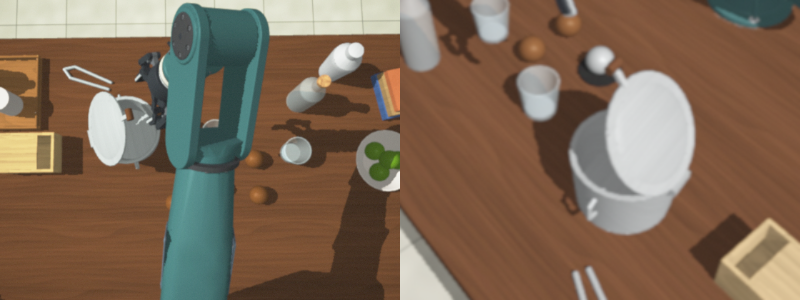

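The lid stands fully open (top crop handle about (130,117), scene crop (615,65)), and ball and tumblers are undisturbed. Going to the ball.

```bash
python3 -m jog '-0.035 -0.04 0.008 0 0.085; -0.07 -0.08 0.016 0 0.085; -0.1 -0.11 0.024 0 0.085; -0.135 -0.137 0.05 0 0.085; -0.17 -0.163 0.076 0 0.085'|sed -n 2p; python3 -m jog '-0.035 -0.026 0.026 0 0.085; -0.07 -0.05 0.05 0 0.085; -0.107 -0.077 0.08 0 0.085; -0.107 -0.077 0.08 0 0.085'|sed -n 2p; python3 - <<'E'
from h import *
s,M=st();z=M[:,2]
B=np.array([.4424,-.0498,.033])
to(B-.008*z)
S=viewer.capture("scene");T=viewer.capture("top")
cv2.imwrite("pics/c5.png",np.hstack([cv2.resize(T["img"][160:300,220:400],(400,311)),cv2.resize(S["img"][110:250,200:380],(400,311))]))
E
```

```text
eef_pos: [0.5091, -0.0331, 0.2753]
eef_pos: [0.4499, -0.1086, 0.1517]
t 20.8 q [-0.57  0.13  1.6   0.33  1.76 -0.82] p [ 0.4499 -0.1086  0.1517] z [-0.102  0.444 -0.89 ] y [0.969 0.248 0.013] tilt 27.1 w 0.085 F [ 0.2 -0.6  0. ]
t 20.8 q [-0.57  0.13  1.6   0.33  1.76 -0.82] p [ 0.4499 -0.1086  0.1517] z [-0.102  0.444 -0.89 ] y [0.969 0.248 0.013] tilt 27.1 w 0.085 F [ 0.2 -0.6  0. ]
to [ 0.4432157  -0.0533522   0.04012155] shift [-0.0018  0.0058  0.1245]
```

View pics/c5.png

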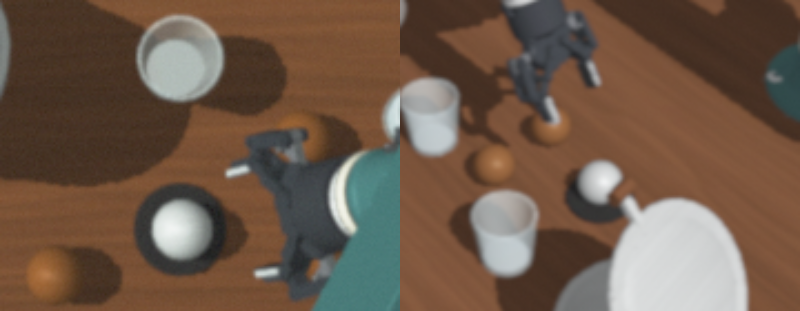

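The steel ball is at (182,230) in the top crop, centred between the fingers at (240,170) and (268,272), and the coaster is dark. Advancing along the tool axis.

```bash
python3 -m jog '-0.001 0.006 0.04 0 0.085; -0.002 0.006 0.075 0 0.085; -0.002 0.006 0.105 0 0.085; -0.002 0.006 0.12 0 0.085; -0.002 0.006 0.124 0 0.085'|sed -n 2,4p; python3 -c "
from h import *
B=np.array([.4424,-.0498,.033])
s,M=st();to(B-.008*M[:,2])"
```

```text
eef_pos: [0.4492, -0.055, 0.0459]
eef_rot: [-0.175, 0.593, 0.772, 0.149]
force: [-0.1, 0.3, 0.3]
t 21.525 q [-0.49  0.18  1.76  0.35  1.51 -0.82] p [ 0.4492 -0.055   0.0459] z [-0.093  0.438 -0.894] y [0.967 0.252 0.023] tilt 26.6 w 0.0852 F [-0.1  0.3  0.3]
t 21.525 q [-0.49  0.18  1.76  0.35  1.51 -0.82] p [ 0.4492 -0.055   0.0459] z [-0.093  0.438 -0.894] y [0.967 0.252 0.023] tilt 26.6 w 0.0852 F [-0.1  0.3  0.3]
to [ 0.44314363 -0.05330514  0.04015269] shift [ 0.0003 -0.0055  0.0065]
```

```bash
python3 -m jog '0 -0.005 0.006 0 0.085; 0 -0.005 0.006 0 0.085; 0 -0.005 0.006 0 0.07; 0 -0.005 0.006 0 0.06; 0 -0.005 0.006 0 0.05'|sed -n 2,6p;python3 -m jog '0 0 0 0 0.05; 0 0 0 0 0.05; 0 0 0 0 0.05'|sed -n 2,6p; python3 -c "
from h import *
B=np.array([.4424,-.0498,.033])
s,M=st();to(B-.008*M[:,2])"
```

```text
eef_pos: [0.4437, -0.0547, 0.041]
eef_rot: [-0.175, 0.594, 0.771, 0.15]
force: [-0.9, -1.0, 4.8]
width: 0.0576
grip_force: 63.0
eef_pos: [0.4437, -0.0547, 0.041]
eef_rot: [-0.175, 0.594, 0.771, 0.15]
force: [-0.7, -1.7, 5.5]
width: 0.0573
grip_force: 63.1
t 22.525 q [-0.49  0.18  1.78  0.35  1.5  -0.83] p [ 0.4437 -0.0547  0.041 ] z [-0.092  0.438 -0.894] y [0.968 0.251 0.023] tilt 26.6 w 0.0573 F [-0.7 -1.7  5.5]
t 22.525 q [-0.49  0.18  1.78  0.35  1.5  -0.83] p [ 0.4437 -0.0547  0.041 ] z [-0.092  0.438 -0.894] y [0.968 0.251 0.023] tilt 26.6 w 0.0573 F [-0.7 -1.7  5.5]
to [ 0.44313635 -0.05330477  0.04015363] shift [ 0.001  -0.0003  0.0014]
```

```bash
cat >> h.py <<'E'
C=np.array([.615,.213,0]);U=np.array([-.254,.967,0])
def ballto(d,*hs):
    s,M=st();z=M[:,2];b=s["eef_pos"]+.0094*z
    for h in hs:
        P=C+d*U+np.array([0,0,.0545])-h*z
        print(h,np.round(P,3),"shift",np.round(M.T@(P-b),4))
E
python3 -c "
from h import *
s,M=st();print(M.T@[0,0,.1])
ballto(.012,.3,.25,.1,0)"
```

```text
t 22.525 q [-0.49  0.18  1.78  0.35  1.5  -0.83] p [ 0.4437 -0.0547  0.041 ] z [-0.092  0.438 -0.894] y [0.968 0.251 0.023] tilt 26.6 w 0.0573 F [-0.7 -1.7  5.5]
[ 0.04470616  0.00231629 -0.08942032]
t 22.525 q [-0.49  0.18  1.78  0.35  1.5  -0.83] p [ 0.4437 -0.0547  0.041 ] z [-0.092  0.438 -0.894] y [0.968 0.251 0.023] tilt 26.6 w 0.0573 F [-0.7 -1.7  5.5]
0.3 [0.64  0.093 0.323] shift [ 0.2078  0.2331 -0.2146]
0.25 [0.635 0.115 0.278] shift [ 0.2078  0.2331 -0.1646]
0.1 [0.621 0.181 0.144] shift [ 0.2078  0.2331 -0.0146]
0 [0.612 0.225 0.054] shift [0.2078 0.2331 0.0854]
```

```bash
python3 -m jog '0.009 0 -0.018 0 0.05; 0.025 0 -0.05 0 0.05; 0.045 0.002 -0.09 0 0.05; 0.065 0.003 -0.13 0 0.05; 0.09 0.005 -0.18 0 0.05'|sed -n 2,6p; python3 -m jog '0.015 0.025 -0.015 0 0.05; 0.03 0.06 -0.03 0 0.05; 0.05 0.1 -0.05 0 0.05; 0.07 0.14 -0.06 0 0.05; 0.09 0.18 -0.06 0 0.05'|sed -n 2p;python3 -m jog '0.014 0.024 0.02 0 0.05; 0.028 0.048 0.04 0 0.05; 0.028 0.048 0.04 0 0.05'|sed -n 2,6p; python3 - <<'E'
from h import *
ballto(.012,.25,.1,0.02,0)
S=viewer.capture("scene");T=viewer.capture("top")
cv2.imwrite("pics/c6.png",np.hstack([cv2.resize(T["img"][60:270,70:350],(400,300)),cv2.resize(S["img"][120:330,170:450],(400,300))]))
E
```

```text
eef_pos: [0.443, -0.0541, 0.241]
eef_rot: [-0.177, 0.594, 0.771, 0.149]
force: [-0.0, 0.6, -2.3]
width: 0.0575
grip_force: 64.3
eef_pos: [0.6039, 0.0425, 0.3394]
eef_pos: [0.6388, 0.0977, 0.3134]
eef_rot: [-0.178, 0.593, 0.771, 0.148]
force: [0.3, -1.6, -2.1]
width: 0.0577
grip_force: 64.6
t 24.15 q [-0.14  0.36  0.99  0.47  1.93 -0.26] p [0.6388 0.0977 0.3134] z [-0.099  0.439 -0.893] y [0.967 0.253 0.017] tilt 26.7 w 0.0577 F [ 0.3 -1.6 -2.1]
0.25 [0.637 0.115 0.278] shift [-0.0007  0.0018  0.0302]
0.1 [0.622 0.181 0.144] shift [-0.0007  0.0018  0.1802]
0.02 [0.614 0.216 0.072] shift [-0.0007  0.0018  0.2602]
0 [0.612 0.225 0.054] shift [-0.0007  0.0018  0.2802]
```

View pics/c6.png

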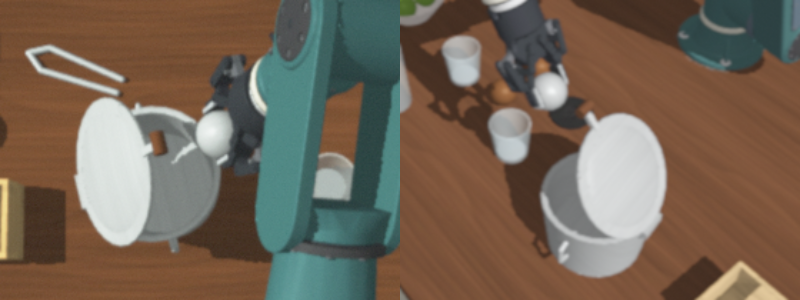

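The ball is held at the bucket's front, (213,133) in the top crop, with the open lid's handle at (160,142) and the way in clear below it. Lowering along the tool axis.

```bash
python3 -m jog '0 0.002 0.03 0 0.05; 0 0.002 0.06 0 0.05; 0 0.002 0.09 0 0.05; 0 0.002 0.12 0 0.05; 0 0.002 0.15 0 0.05'|sed -n 2,5p;  python3 -m jog '0 0 0.025 0 0.05; 0 0 0.05 0 0.05; 0 0 0.07 0 0.05; 0 0 0.085 0 0.05; 0 0 0.09 0 0.05'|sed -n 2,5p; python3 -c "
from h import *
ballto(.012,.02,0)"
```

```text
eef_pos: [0.6266, 0.1611, 0.1828]
eef_rot: [-0.175, 0.594, 0.771, 0.15]
force: [-0.1, 0.2, -1.9]
width: 0.0572
eef_pos: [0.6179, 0.2016, 0.1017]
eef_rot: [-0.176, 0.594, 0.771, 0.149]
force: [0.2, -0.4, -2.4]
width: 0.0576
t 25.5 q [ 0.02  0.4   1.36  0.46  1.49 -0.3 ] p [0.6179 0.2016 0.1017] z [-0.094  0.438 -0.894] y [0.968 0.251 0.021] tilt 26.6 w 0.0576 F [ 0.2 -0.4 -2.4]
0.02 [0.614 0.216 0.072] shift [ 0.0001 -0.001   0.0234]
0 [0.612 0.225 0.054] shift [ 0.0001 -0.001   0.0434]
```

```bash
python3 -m jog '0 0 0.012 0 0.05; 0 0 0.022 0 0.05; 0 0 0.031 0 0.05; 0 0 0.034 0 0.05; 0 0 0.036 0 0.05'|sed -n 2,5p;  python3 -m jog '0 0 0.002 0 0.05; 0 0 0.003 0 0.05;0 0 0.003 0 0.05'|sed -n 2,5p
```

```text
eef_pos: [0.615, 0.2175, 0.0703]
eef_rot: [-0.175, 0.594, 0.771, 0.149]
force: [0.0, 0.1, -2.0]
width: 0.0573
eef_pos: [0.6147, 0.2187, 0.0678]
eef_rot: [-0.175, 0.594, 0.771, 0.149]
force: [0.4, -0.2, -1.6]
width: 0.0571
```

```bash
 python3 -m jog '0 0 0.001 0 0.05; 0 0 0.002 0 0.05; 0 0 0.002 0 0.05'|sed -n 2,5p; python3 -c "
from h import *
ballto(.012,0)"
```

```text
eef_pos: [0.6144, 0.2196, 0.0658]
eef_rot: [-0.175, 0.594, 0.771, 0.149]
force: [-0.8, -0.1, -2.9]
width: 0.0571
t 26.875 q [ 0.05  0.43  1.39  0.46  1.41 -0.31] p [0.6144 0.2196 0.0658] z [-0.093  0.438 -0.894] y [0.968 0.251 0.022] tilt 26.6 w 0.0571 F [-0.8 -0.1 -2.9]
0 [0.612 0.225 0.054] shift [-0.0002 -0.0013  0.0031]
```

```bash
 python3 -m jog '0 0 0.001 0 0.05; 0 0 0.002 0 0.05; 0 0 0.002 0 0.05'|sed -n 2,4p;python3 -m jog '0 0 0.001 0 0.05; 0 0 0.001 0 0.05'|sed -n 2,4p
```

```text
eef_pos: [0.6142, 0.2205, 0.0639]
eef_rot: [-0.175, 0.594, 0.771, 0.149]
force: [-0.9, -0.3, -2.4]
eef_pos: [0.6141, 0.2209, 0.0631]
eef_rot: [-0.175, 0.594, 0.771, 0.149]
force: [-0.4, 0.1, -1.3]
```

```bash
 python3 -m jog '0 0 0.001 0 0.05; 0 0 0.001 0 0.05'|sed -n 4p;python3 -m jog '0 0 0.0007 0 0.05; 0 0 0.0007 0 0.05'|sed -n 2,4p
```

```text
force: [-0.0, 0.6, -1.9]
eef_pos: [0.6141, 0.2216, 0.0622]
eef_rot: [-0.175, 0.594, 0.771, 0.149]
force: [-1.2, -1.7, 0.3]
```

```bash
 python3 -m jog '0 0 0.0004 0 0.05; 0 0 0.0004 0 0.05'|sed -n 2,4p
```

```text
eef_pos: [0.6141, 0.2217, 0.0621]
eef_rot: [-0.175, 0.594, 0.771, 0.149]
force: [-1.7, -1.8, 3.6]
```

Contact with the floor (z force went from -2 to +3.6 N). Opening gradually.

```bash
 python3 -m jog '0 0 0 0 0.059; 0 0 0 0 0.064; 0 0 0 0 0.072; 0 0 0 0 0.08; 0 0 0 0 0.08'|sed -n 4,6p; python3 -m jog '0 0 0 0 0.08; 0 0 0 0 0.08; 0 0 -0.01 0 0.08; 0 0 -0.03 0 0.08; 0 0 -0.05 0 0.08'|sed -n 2,6p
```

```text
force: [0.1, 0.2, -0.5]
width: 0.0801
grip_force: 0.0
eef_pos: [0.6193, 0.1992, 0.1081]
eef_rot: [-0.175, 0.594, 0.771, 0.15]
force: [-0.3, -0.1, -0.1]
width: 0.0798
grip_force: 0.0
```

```bash
python3 -m jog '0 0 -0.04 0 0.08; 0 0 -0.08 0 0.08; 0 0 -0.12 0 0.08; 0 0 -0.16 0 0.08; 0 0 -0.21 0 0.08'|sed -n 2,6p;  python3 -m jog '0 0 -0.05 0 0.08; 0 0 -0.08 0 0.08; 0 0 -0.08 0 0.08'|sed -n 2,2p
python3 - <<'E'
from h import *
s,M=st();z=M[:,2]
h=np.array([.6485,.0852,.130])+.232*U/np.linalg.norm(U)
def H(th): return h-U*(.232*np.cos(th)-.006*np.sin(th))+np.array([0,0,.232*np.sin(th)+.006*np.cos(th)])
print(H(.9)); to(H(.9)-.1*z,H(.9)-.003*z)
S=viewer.capture("scene");T=viewer.capture("top")
cv2.imwrite("pics/c7.png",np.hstack([cv2.resize(T["img"][60:270,70:350],(400,300)),cv2.resize(S["img"][120:330,170:450],(400,300))]))
E
```

```text
eef_pos: [0.6379, 0.1067, 0.2961]
eef_rot: [-0.175, 0.594, 0.771, 0.149]
force: [0.4, 0.1, -0.5]
width: 0.0798
grip_force: 0.0
eef_pos: [0.6462, 0.0712, 0.3698]
t 30.5 q [-0.17  0.38  0.85  0.48  2.04 -0.24] p [0.6462 0.0712 0.3698] z [-0.085  0.437 -0.895] y [0.968 0.249 0.03 ] tilt 26.5 w 0.0802 F [ 0.  -0.3 -0.2]
[0.6249968  0.17467872 0.3154615 ]
t 30.5 q [-0.17  0.38  0.85  0.48  2.04 -0.24] p [0.6462 0.0712 0.3698] z [-0.085  0.437 -0.895] y [0.968 0.249 0.03 ] tilt 26.5 w 0.0802 F [ 0.  -0.3 -0.2]
to [0.63349922 0.13094504 0.40498845] shift [ 0.0703  0.0036 -0.0043]
to [0.62525187 0.17336671 0.31814731] shift [0.0703 0.0036 0.0927]
```

View pics/c7.png

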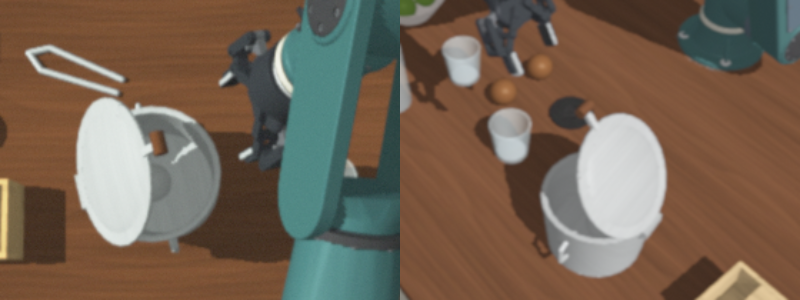

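The ball is seen lying on the bucket floor at (158,180) in the top crop, and the lid is still fully open. Regripping the handle.

```bash
python3 -m jog '0.035 0.002 -0.005 0 0.08; 0.07 0.004 -0.005 0 0.08; 0.07 0.004 0.03 0 0.08; 0.07 0.004 0.065 0 0.08; 0.07 0.004 0.093 0 0.08'|sed -n 2,6p;  python3 -m jog '0 0 0 0 0.08; 0 0 0 0 0.05; 0 0 0 0 0.02; 0 0 0 0 0.015; 0 0 0 0 0.015'|sed -n 2,6p
python3 - <<'E'
from h import *
s,M=st()
h=np.array([.6485,.0852,.130])+.232*U/np.linalg.norm(U)
def H(th): return h-U*(.232*np.cos(th)-.006*np.sin(th))+np.array([0,0,.232*np.sin(th)+.006*np.cos(th)])
for th in np.arange(.8,-.06,-.05): print(round(th,2),np.round(M.T@(H(th)-H(.9)),3))
E
```

```text
eef_pos: [0.6229, 0.1764, 0.3096]
eef_rot: [-0.178, 0.594, 0.771, 0.147]
force: [0.5, -0.7, 0.2]
width: 0.0801
grip_force: 0.0
eef_pos: [0.6263, 0.1746, 0.3153]
eef_rot: [-0.173, 0.594, 0.771, 0.151]
force: [5.3, 0.4, 3.0]
width: 0.0269
grip_force: 59.6
t 31.85 q [-0.02  0.32  1.04  0.47  1.86 -0.16] p [0.6263 0.1746 0.3153] z [-0.087  0.439 -0.894] y [0.968 0.248 0.028] tilt 26.6 w 0.0269 F [5.3 0.4 3. ]
0.8 [-0.023 -0.     0.005]
0.75 [-0.034 -0.     0.009]
0.7 [-0.045 -0.001  0.013]
0.65 [-0.055 -0.001  0.017]
0.6 [-0.066 -0.001  0.023]
0.55 [-0.076 -0.001  0.028]
0.5 [-0.086 -0.002  0.034]
0.45 [-0.095 -0.002  0.041]
0.4 [-0.104 -0.002  0.048]
0.35 [-0.113 -0.002  0.056]
0.3 [-0.122 -0.003  0.064]
0.25 [-0.13  -0.003  0.072]
0.2 [-0.137 -0.003  0.081]
0.15 [-0.144 -0.003  0.09 ]
0.1 [-0.151 -0.004  0.099]
0.05 [-0.157 -0.004  0.109]
-0.0 [-0.163 -0.004  0.119]
-0.05 [-0.168 -0.005  0.13 ]
```

```bash
python3 -m jog '-0.012 0 0.002 0 0.015; -0.023 0 0.005 0 0.015; -0.034 0 0.009 0 0.015; -0.045 -0.001 0.013 0 0.015; -0.055 -0.001 0.017 0 0.015'|sed -n 2,6p;  python3 -m jog '-0.011 0 0.006 0 0.015; -0.021 0 0.011 0 0.015; -0.031 -0.001 0.017 0 0.015; -0.04 -0.001 0.024 0 0.015; -0.049 -0.001 0.031 0 0.015'|sed -n 2,6p
```

```text
eef_pos: [0.6362, 0.1341, 0.275]
eef_rot: [-0.174, 0.594, 0.771, 0.151]
force: [5.5, 1.5, 4.9]
width: 0.0272
grip_force: 60.7
eef_pos: [0.6436, 0.1044, 0.2248]
eef_rot: [-0.174, 0.594, 0.771, 0.15]
force: [4.8, -1.4, 4.5]
width: 0.0273
grip_force: 61.6
```

```bash
python3 -m jog '-0.009 0 0.008 0 0.015; -0.018 -0.001 0.016 0 0.015; -0.026 -0.001 0.024 0 0.015; -0.033 -0.001 0.033 0 0.015; -0.04 -0.001 0.042 0 0.015'|sed -n 2,6p;  python3 -m jog '-0.007 0 0.009 0 0.015; -0.01 -0.001 0.014 0 0.015; -0.013 -0.001 0.019 0 0.015; -0.016 -0.001 0.024 0 0.015; -0.018 -0.001 0.027 0 0.015'|sed -n 2,6p;  python3 -c "
from h import *
st()"
```

```text
eef_pos: [0.6476, 0.0881, 0.1687]
eef_rot: [-0.174, 0.594, 0.771, 0.15]
force: [4.4, -2.0, 3.4]
width: 0.0271
grip_force: 62.2
eef_pos: [0.6483, 0.0851, 0.1359]
eef_rot: [-0.175, 0.594, 0.771, 0.15]
force: [5.8, -2.0, 2.9]
width: 0.0271
grip_force: 62.2
t 34.35 q [-0.15  0.43  1.24  0.43  1.63 -0.42] p [0.6483 0.0851 0.1359] z [-0.091  0.438 -0.894] y [0.968 0.25  0.024] tilt 26.6 w 0.0271 F [ 5.8 -2.   2.9]
```

```bash
python3 -m jog '-0.001 0 0.002 0 0.015; -0.001 0 0.002 0 0.015'|sed -n 2,4p;python3 -m jog '-0.001 0 0.002 0 0.015; -0.001 0 0.002 0 0.015'|sed -n 2,4p
```

```text
eef_pos: [0.6483, 0.0851, 0.1349]
eef_rot: [-0.175, 0.594, 0.771, 0.15]
force: [4.3, -1.4, 5.3]
eef_pos: [0.6484, 0.0851, 0.1348]
eef_rot: [-0.174, 0.593, 0.771, 0.15]
force: [1.7, -3.3, 11.8]
```

The handle has stopped (z stays at 0.135 while the force rises to 12 N), so the lid is shut. Releasing and retreating.

```bash
python3 -m jog '0 0 0 0 0.05; 0 0 0 0 0.085; 0 0 0 0 0.085; 0 0 -0.02 0 0.085; 0 0 -0.06 0 0.085'|sed -n 2,6p;python3 -m jog '0 0 -0.05 0 0.085; 0 0 -0.1 0 0.085; 0 0 -0.15 0 0.085; 0 0 -0.2 0 0.085; 0 0 -0.2 0 0.085'|sed -n 2,4p; python3 - <<'E'
from h import *
st()
T=viewer.capture("top");S=viewer.capture("scene")
cv2.imwrite("pics/c8.png",np.hstack([cv2.resize(T["img"],(400,300)),cv2.resize(S["img"][110:320,150:430],(400,300))]))
E
```

```text
eef_pos: [0.6523, 0.0592, 0.1848]
eef_rot: [-0.177, 0.593, 0.771, 0.148]
force: [-0.4, 0.0, 0.6]
width: 0.0848
grip_force: 0.0
eef_pos: [0.6725, -0.0309, 0.3708]
eef_rot: [-0.17, 0.594, 0.772, 0.151]
force: [-0.9, 0.3, 0.9]
t 36.1 q [-0.31  0.49  0.69  0.48  2.13 -0.34] p [ 0.6725 -0.0309  0.3708] z [-0.082  0.435 -0.896] y [0.968 0.249 0.032] tilt 26.3 w 0.0849 F [-0.9  0.3  0.9]
```

View pics/c8.png

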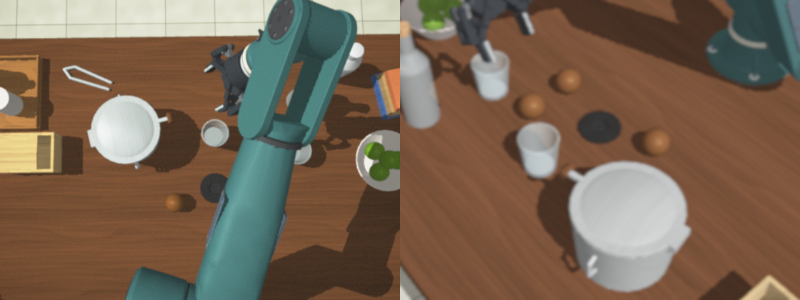

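The lid is shut (handle at top crop (168,118), where it was at the start), the coaster is empty, the tumblers and bottle stand upright, and the robot is clear of everything. Handing in.

```bash
python3 -c "
from bench import order;print(order.close_job())"
```

```text
the job is handed in; nothing more can be done
None
```

The ball lies on the bucket floor, the lid is shut, the tumblers and bottle were left standing, and the job is handed in at about 36 of the 67 s; no verdict was returned.

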